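# Re-close the gaping rings of the red recipe file

### The job

The rings of the red recipe file have been left caught half shut and gape. Lift its lever right up so that the rings spring fully open, then press the lever down flat again so that they close. Leave the blue file's lever alone, and let go at the end.

Things in the scene. Friction and masses are not known exactly. Their poses are not given: they have to be found in the camera images.
- red_hinge (a point): Pivot of the steel lever of the red file, a ring file lying open and fixed, 190 x 180 mm, cards on top at 20 mm, two steel rings 50 mm high (75 mm open). On the hinge axis, mid-width of the lever, 36 mm above the worktop. Axes: z up, y along the level hinge axis, x from the lever's free end to the pivot and on to the rings, 25 mm beyond it. Red and blue may lie in either place, a little turned.
- red_grip (a point): Centre of the black round grip bar across the free end of the red lever: a cylinder 15 mm in diameter, 30 mm long, along the hinge axis (y of red_hinge), 85 mm from red_hinge. Moves with the lever; when that is flat, the bar is level with the pivot, 36 mm above the worktop, on its -x side. Its ends can be pinched, 30 mm apart; it turns between the fingers.
- red_lever (a joint): Red lever's angle, rad: 0 = flat, rings shut; grows as the grip is lifted, to the stop at 1.3 (nearly upright, rings fully open). At angle q the grip is at x = -0.085 cos q, z = +0.085 sin q from red_hinge in its axes. The rings are geared to it. Stiff hinge, 0.14 N m (2 N across the grip): it stays where it is left. Starts part way up, 0.25 to 0.75.
- blue_lever (a joint): The same angle for the lever of the blue file, which is just like the red one but for its blue covers; it is closed (0) and is to stay so.

How it is judged:
By the outcome, as a careful person would: the job done as asked, in the order asked, and still so for the second after the job is handed in, with the robot touching nothing.
It also fails if it takes over 35 s, if anything falls off the work surface, if the arm or the gripper's body presses on something with over 40 N, if the wrist force passes 120 N, or if a joint passes its speed limit or range.

### The arm

A 6-joint arm with a two-finger parallel gripper is mounted at the origin on a cart in front of the work surface, level with it; the furniture and walls round the work are solid. World frame = base frame: x ahead of the robot, y to its left, z up, the work surface at z = 0. Lengths are in m, angles in rad, forces in N, time in s.
With the tool pointing down it reaches from about 0.3 to 0.875 m from the base axis. Payload 6.4 kg.
Tool frame: the origin (TCP) lies on the mounting face of the last link; the fingertips stand 173 mm ahead of it and the grasp point (between the pads) lies 155 mm ahead of it; z points along the fingers, y is the line along which they close (so a half turn about z gives the same grasp; the last joint's range is limited). The gripper opens to 85 mm and grips with 20 to 120 N. Pads are 22 mm wide; open, the fingers measure 114 mm over their backs; the gripper's body (76 mm by 85 mm) begins 54 mm behind the grasp point. The pads swing forward as they close: fully open they stand 13 mm farther back than shut.
Start: joints at [-0.206, 0.181, 1.607, -0, 1.354, -0.206], TCP at [0.575, 0, 0.405] pointing down, gripper open.
Joint ranges: [-2.99, 2.99], [-0.89, 2.07], [0.3, 2.58], [-1.14, 4.28], [0, 2.63], [-3.12, 3.12]. Speed limits (rad/s): [2.57, 2.57, 3.01, 3.14, 3.14, 3.14].

### API

Orientations are given as a unit quaternion [x, y, z, w].
In Python, from bench import r gives the robot as it stands.
- The arm moves only by the shell command python3 -m jog 'ROWS' [OPENING] [FORCE]. ROWS is JSON, a list of rows, each an object with "offset": the shift along the tool's x, y, z in mm, a list of three; "roll": the turn about the tool's z in degrees. In form: [{"offset": [tx, ty, tz], "roll": roll}, ...]. A call has 1 to 12 rows; each row shifts and turns the commanded pose from where the row before left it, along the tool's axes as they then stand; what a row does not reach is not made up. A row lasts 1/10 s, in which the tool goes at most 50 mm and 8.59 degrees, less where a joint would pass 70% of its speed; a pose out of reach is approached as far as the arm can. A call with a gripper value outside its range is refused whole. OPENING is the finger opening in mm, from 0 to 85.4, set as the call begins (- or left out, the last holds). The fingers move at their own pace and stop on an object; FORCE is the grip in N (left out, the last holds). Time passes only in rows, so rows that do not move let the fingers close. It gives the time, the measured TCP pose, the force, the opening and the grip force at its end, in the units of the state.
- r.read_state(): the state, without advancing time (a new reading comes with each control period).
- r.grab_frame(name): name is "scene" or "side" or "wrist"; returns the picture (384x512x3 uint8, red, green, blue); there is no depth.
- r.camera_info(name): a dict with "fx", "fy", "cx", "cy" (pixels), "pose" (4x4, takes a point from camera to world coordinates); the wrist camera has in their place "T_tool_cam" (4x4, takes a point from camera to tool coordinates, whose origin is the TCP and whose axes are the flange's). Camera axes: x right, y up, looking along -z (the intrinsics and any distortion apply to the point x, -y, -z); pixel columns grow to the right and rows downward; lengths in m; the calibration is good to about 2 mm. A picture is of the moment at which its call begins: read the wrist's pose just before it. camera_info takes no time and is no camera call.
- r.hand_in(): hands the job in; it is judged then, once.
The state is a dict: "time": time; "joints": joint angles; "joint_vel": joint speeds; "joint_efforts": joint torques, N m; "tcp_pos": TCP position; "tool_rot": TCP orientation; "wrist_force": force on the tool from outside, world axes, zero at the start; "moment": the same for the moment, N m; "gripper_width": finger opening in m; "grip_force": force on a finger pad.
Only numpy, scipy, OpenCV 4.12 (cv2) and the standard library are available. Lean on these libraries where they do the work, as an engineer would, in place of code of your own. Each camera call takes 0.05 s, during which the arm holds its last target. There are 200 camera calls.

## Working session

There is one attempt and no reset: what is moved stays moved. The work goes in short steps, Python scripts to look and compute and a shell command to move; the robot and the scene stay as the last step left them, time stands still between calls to the robot, and variables do not carry over. Pictures are saved under pics/ and viewed, at most 10 in all, crops included, and the job is handed in when it is done.

```bash
mkdir -p pics; ls; cat > h.py <<'E'
import numpy as np,cv2
from bench import r
def snap(n,f):
    im=r.grab_frame(n); cv2.imwrite('pics/'+f,im[...,::-1]); return im
E
python3 - <<'E'
from h import *
a=snap('scene','a.png');b=snap('side','b.png')
for n in('scene','side','wrist'):
    c=r.camera_info(n);print(n,{k:np.round(v,3).tolist() if not isinstance(v,str) else v for k,v in c.items()})
s=r.read_state();print(s['tcp_pos'],s['tool_rot'],s['time'])
E
```

```text
pics
scene {'fx': 388.976, 'fy': 388.976, 'cx': 250.422, 'cy': 189.288, 'pose': [[0.687, 0.404, -0.604, 0.009], [-0.727, 0.386, -0.568, -0.671], [0.003, 0.829, 0.559, 0.549], [0.0, 0.0, 0.0, 1.0]]}
side {'fx': 389.073, 'fy': 389.073, 'cx': 258.205, 'cy': 192.646, 'pose': [[-1.0, 0.001, 0.025, 0.546], [0.021, -0.484, 0.875, 0.582], [0.013, 0.875, 0.484, 0.487], [0.0, 0.0, 0.0, 1.0]]}
wrist {'fx': 310.17, 'fy': 310.17, 'cx': 253.799, 'cy': 193.209, 'T_tool_cam': [[-0.0, 0.955, 0.297, 0.077], [1.0, 0.0, -0.001, 0.001], [-0.001, 0.297, -0.955, 0.029], [0.0, 0.0, 0.0, 1.0]]}
[5.74771038e-01 6.11796876e-05 4.03878580e-01] [ 7.07108217e-01  7.07104906e-01 -4.22138740e-04 -6.66312154e-04] 0.1
```

View pics/a.png

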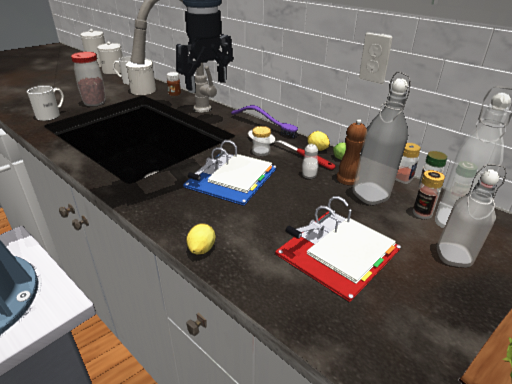

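View pics/b.png

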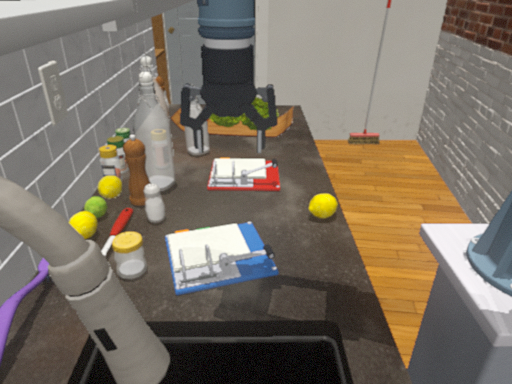

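The scene view shows the red file around (340,255), with its black grip near (294,232) and rings near (333,212). In the side view its grip is near (275,161). The blue file is at (232,178) in the scene view.

```bash
cat >> h.py <<'E'
def ray(n,u,v):
    c=r.camera_info(n)
    if n=='wrist':
        from scipy.spatial.transform import Rotation as R
        s=r.read_state();T=np.eye(4);T[:3,:3]=R.from_quat(s['tool_rot']).as_matrix();T[:3,3]=s['tcp_pos'];P=T@np.array(c['T_tool_cam'])
    else:P=np.array(c['pose'])
    d=P[:3,:3]@np.array([(u-c['cx'])/c['fx'],-(v-c['cy'])/c['fy'],-1]);return P[:3,3],d/np.linalg.norm(d)
def plane(n,u,v,z):
    o,d=ray(n,u,v);return o+d*(z-o[2])/d[2]
def tri(*obs):
    A=np.zeros((3,3));b=np.zeros(3);L=[ray(*o) for o in obs]
    for o,d in L:
        M=np.eye(3)-np.outer(d,d);A+=M;b+=M@o
    x=np.linalg.solve(A,b);return x,[np.linalg.norm((np.eye(3)-np.outer(d,d))@(x-o)) for o,d in L]
E
python3 - <<'E'
from h import *
w=r.grab_frame('wrist')
a=cv2.imread('pics/a.png');b=cv2.imread('pics/b.png')
A=cv2.resize(a[190:300,270:410],None,fx=4,fy=4,interpolation=cv2.INTER_CUBIC)
B=cv2.resize(b[145:200,195:295],None,fx=5.6,fy=5.6,interpolation=cv2.INTER_CUBIC)
B=cv2.copyMakeBorder(B[:160*2],0,0,0,0,0)
cv2.imwrite('pics/c.png',A);cv2.imwrite('pics/d.png',B);cv2.imwrite('pics/w.png',w[...,::-1])
for n,im in(('scene',a),('side',b)):
    h=cv2.cvtColor(im,cv2.COLOR_BGR2HSV);m=((h[...,0]<8)|(h[...,0]>172))&(h[...,1]>170)&(h[...,2]>70)
    k,l,s,c=cv2.connectedComponentsWithStats(m.astype(np.uint8));i=1+np.argmax(s[1:,4]);
    pts=np.argwhere(l==i)[:,::-1].astype(np.float32)
    hull=cv2.convexHull(pts)[:,0]
    P=np.array([plane(n,u,v,.01)[:2] for u,v in hull],np.float32)
    print(n,s[i],cv2.minAreaRect(P*1000))
E
```

```text
scene [ 275  237  125   65 2033] ((553.9111938476562, -399.98797607421875), (177.48489379882812, 195.80067443847656), 89.3475570678711)
side [208 167  72  24 452] ((556.841552734375, -366.03204345703125), (138.92391967773438, 183.5064239501953), 88.57491302490234)
```

View pics/c.png

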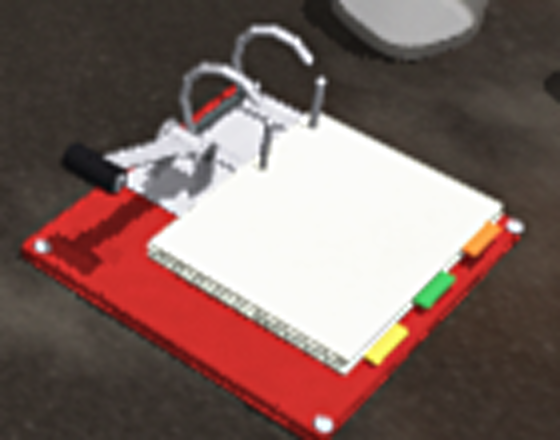

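View pics/d.png

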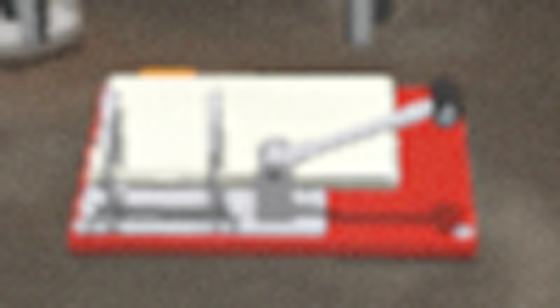

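View pics/w.png

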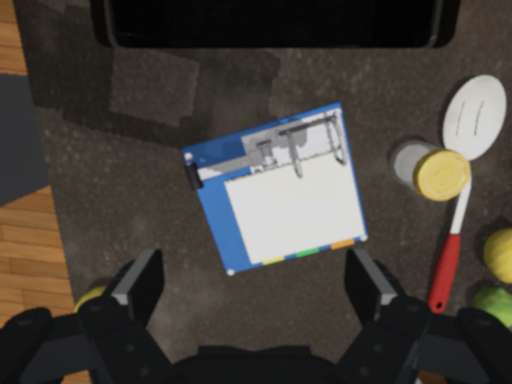

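Crop c shows the red file's grip centred at about (94,168) in the crop, which is scene (293.5,232), with its ends at (70,160) and (122,182). Corner pins sit at crop (41,246), (323,424) and (515,227). In the side crop the grip is at about (446,103), which is side (274.6,163.4), and the pivot lug at about (275,152). The wrist view shows only the blue file.

```bash
python3 - <<'E'
from h import *
f=lambda u,v:('scene',270+(u+.5)/4-.5,190+(v+.5)/4-.5)
g=lambda u,v:('side',195+(u+.5)/5.6-.5,145+(v+.5)/5.6-.5)
print('grip',tri(f(95,168),g(446,103)))
p=[plane(*f(*q),.006) for q in((41,246),(323,424),(515,227))];print(np.round(p,4),g(0,0))
d=p[0]-p[1];print('hinge dir deg from y',np.degrees(np.arctan2(-d[0],d[1])),np.linalg.norm(d)); d=p[2]-p[1];print('x dir deg',np.degrees(np.arctan2(d[1],d[0])),np.linalg.norm(d))
print('hinge side',plane(*g(275,152),.036),'pin side',plane(*g(463,231),.006))
print('grip ends',plane(*f(70,160),.075),plane(*f(122,182),.075))
E
```

```text
grip (array([ 0.47971094, -0.33957858,  0.06643595]), [np.float64(0.0010633574544804101), np.float64(0.0010633574544802857)])
[[ 0.4736 -0.3159  0.006 ]
 [ 0.4719 -0.4801  0.006 ]
 [ 0.6523 -0.4831  0.006 ]] ('side', 194.58928571428572, 144.58928571428572)
hinge dir deg from y -0.5937197959032745 0.16425848672640503
x dir deg -0.9395561337247451 0.1804481730288681
hinge side [ 0.55843598 -0.34827938  0.036     ] pin side [ 0.46965927 -0.32537711  0.006     ]
grip ends [ 0.46916761 -0.33322885  0.075     ] [ 0.47346661 -0.36067225  0.075     ]
```

```bash
python3 -m jog '[{"offset":[0,0,0],"roll":-8.1},{"offset":[0,0,0],"roll":-8.1},{"offset":[0,0,0],"roll":-8.1},{"offset":[0,0,0],"roll":-8.1},{"offset":[0,0,0],"roll":-8.1},{"offset":[0,0,0],"roll":-8.1},{"offset":[0,0,0],"roll":-8.1},{"offset":[0,0,0],"roll":-8.1},{"offset":[0,0,0],"roll":-8.1},{"offset":[0,0,0],"roll":-8.1},{"offset":[0,0,0],"roll":-8.1}]' 52 40
python3 -m jog '[{"offset":[9,-34,8],"roll":0},{"offset":[9,-34,8],"roll":0},{"offset":[9,-34,8],"roll":0},{"offset":[9,-34,8],"roll":0},{"offset":[9,-34,8],"roll":0},{"offset":[9,-34,8],"roll":0},{"offset":[9,-34,8],"roll":0},{"offset":[9,-34,8],"roll":0},{"offset":[9,-34,8],"roll":0},{"offset":[9,-34,8],"roll":0},{"offset":[0,0,0],"roll":0},{"offset":[0,0,0],"roll":0}]'
python3 - <<'E'
from h import *
s=r.read_state();print(s);snap('wrist','e.png')
E
```

```text
time: 1.25
tcp_pos: [0.5749, 0.0, 0.4043]
tool_rot: [0.005, 1.0, 0.0, -0.0]
wrist_force: [0.6, -0.7, 0.3]
gripper_width: 0.0521
grip_force: 0.0
time: 2.45
tcp_pos: [0.4792, -0.339, 0.324]
tool_rot: [0.009, 1.0, 0.001, -0.0]
wrist_force: [0.5, 0.8, -0.4]
gripper_width: 0.0519
grip_force: 0.0
{'time': 2.45, 'joints': array([-8.17804857e-01,  2.90015760e-01,  1.64637463e+00,  3.38748159e-04,
        1.20678692e+00, -2.37110499e+00]), 'joint_vel': array([ 0.0354924 , -0.01775843,  0.00683467,  0.00457453,  0.00164012,
        0.00323349]), 'joint_efforts': array([ -1.37168493, -46.92006469, -32.97133684,  -0.1346535 ,
        -0.08695351,  -0.05849333]), 'tcp_pos': array([ 0.47919273, -0.33896888,  0.32401535]), 'tool_rot': array([ 8.80840572e-03,  9.99960879e-01,  6.82562152e-04, -4.32348705e-04]), 'wrist_force': array([ 0.49661914,  0.8351629 , -0.43826999]), 'moment': array([0.03074262, 0.01119604, 0.02038085]), 'grip_force': 0.0, 'gripper_width': 0.05191707158966724}
```

View pics/e.png

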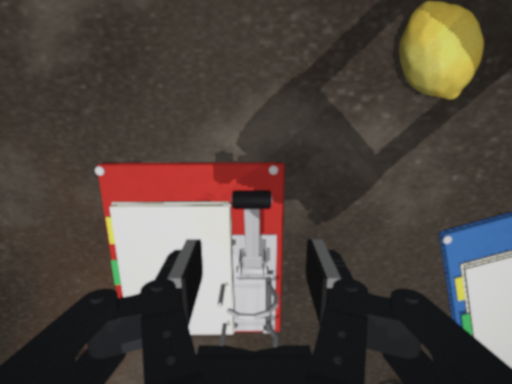

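The wrist view shows the grip bar squarely aligned, spanning (232..271, 192..208) and centred at (251.5,199.5). The pins at (99,171) and (274,170) are level, so the yaw is right.

```bash
python3 - <<'E'
from h import *
print(plane('wrist',251.5,199.5,.066),plane('wrist',232,199.5,.066),plane('wrist',271,199.5,.066),plane('wrist',251,262,.036))
w=ray('wrist',251.5,199.5);L=[w,ray('scene',293.4,231.8),ray('side',274.2,163)]
A=sum(np.eye(3)-np.outer(d,d) for o,d in L);b=sum((np.eye(3)-np.outer(d,d))@o for o,d in L);x=np.linalg.solve(A,b);print('tri',x)
print(r.read_state()['tcp_pos'])
E
```

```text
[ 0.48151099 -0.33868809  0.066     ] [ 0.48125578 -0.35388775  0.066     ] [ 0.48176625 -0.32348485  0.066     ] [ 0.55355926 -0.34064398  0.036     ]
tri [ 0.48039117 -0.33910176  0.06629293]
[ 0.47961977 -0.338201    0.32438297]
```

```bash
python3 -m jog '[{"offset":[-1,0,13],"roll":0},{"offset":[0,0,13],"roll":0},{"offset":[0,0,13],"roll":0},{"offset":[0,0,13],"roll":0},{"offset":[0,0,13],"roll":0},{"offset":[0,0,13],"roll":0},{"offset":[0,0,13],"roll":0},{"offset":[0,0,12],"roll":0},{"offset":[0,0,0],"roll":0},{"offset":[0,0,0],"roll":0}]'
python3 -m jog '[{"offset":[0,0,0],"roll":0},{"offset":[0,0,0],"roll":0},{"offset":[0,0,0],"roll":0},{"offset":[0,0,0],"roll":0},{"offset":[0,0,0],"roll":0},{"offset":[0,0,0],"roll":0},{"offset":[0,0,0],"roll":0},{"offset":[0,0,0],"roll":0}]' 22 40
python3 - <<'E'
from h import *
print(r.read_state()['tcp_pos'])
q=.365
for t in np.linspace(.365,1.36,11)[1:]:
    print(round(t,3),'tx %.1f tz %.1f'%(-85*(np.cos(q)-np.cos(t)),-85*(np.sin(t)-np.sin(q))));q=t
E
```

```text
time: 3.5
tcp_pos: [0.4807, -0.3386, 0.2214]
tool_rot: [0.008, 1.0, 0.0, -0.0]
wrist_force: [-0.1, 0.5, -0.3]
gripper_width: 0.0523
grip_force: 0.0
time: 4.3
tcp_pos: [0.4809, -0.34, 0.2231]
tool_rot: [0.008, 1.0, -0.002, 0.001]
wrist_force: [-1.7, -4.5, -0.2]
gripper_width: 0.029
grip_force: 40.3
[ 0.48086059 -0.33995248  0.22306144]
0.464 tx -3.4 tz -7.7
0.564 tx -4.2 tz -7.4
0.664 tx -4.9 tz -6.9
0.763 tx -5.5 tz -6.4
0.862 tx -6.1 tz -5.8
0.962 tx -6.7 tz -5.2
1.062 tx -7.2 tz -4.5
1.161 tx -7.6 tz -3.7
1.26 tx -7.9 tz -3.0
1.36 tx -8.2 tz -2.2
```

Gripped at 29 mm with 40 N. Next I lift along the arc in two calls, checking the force.

```bash
python3 -m jog '[{"offset":[-3.4,0,-7.7],"roll":0},{"offset":[-4.2,0,-7.4],"roll":0},{"offset":[-4.9,0,-6.9],"roll":0},{"offset":[-5.5,0,-6.4],"roll":0},{"offset":[-6.1,0,-5.8],"roll":0},{"offset":[0,0,0],"roll":0},{"offset":[0,0,0],"roll":0}]'
```

```text
time: 5.0
tcp_pos: [0.505, -0.3403, 0.257]
tool_rot: [0.008, 1.0, -0.002, 0.001]
wrist_force: [0.5, -5.5, -1.8]
gripper_width: 0.0287
grip_force: 40.8
```

```bash
python3 -m jog '[{"offset":[-6.7,0,-5.2],"roll":0},{"offset":[-7.2,0,-4.5],"roll":0},{"offset":[-7.6,0,-3.7],"roll":0},{"offset":[-7.9,0,-3.0],"roll":0},{"offset":[-4,0,-1],"roll":0},{"offset":[0,0,0],"roll":0},{"offset":[0,0,0],"roll":0}]'
python3 - <<'E'
from h import *
print(r.read_state()['tcp_pos'])
a=snap('scene','f0.png');b=snap('side','g0.png')
A=cv2.resize(a[170:290,270:410],None,fx=4,fy=4,interpolation=cv2.INTER_CUBIC)[:,:400]
B=cv2.resize(b[110:200,200:290],None,fx=5.33,fy=5.33,interpolation=cv2.INTER_CUBIC)[:480,:400]
B=B[:A.shape[0]];A=A[:B.shape[0]]
cv2.imwrite('pics/f.png',np.hstack([A,B])[...,::-1])
E
```

```text
time: 5.7
tcp_pos: [0.538, -0.3408, 0.2742]
tool_rot: [0.008, 1.0, -0.002, 0.0]
wrist_force: [-0.9, -5.9, -0.9]
gripper_width: 0.0288
grip_force: 40.1
[ 0.53799145 -0.34080299  0.27420065]
```

View pics/f.png

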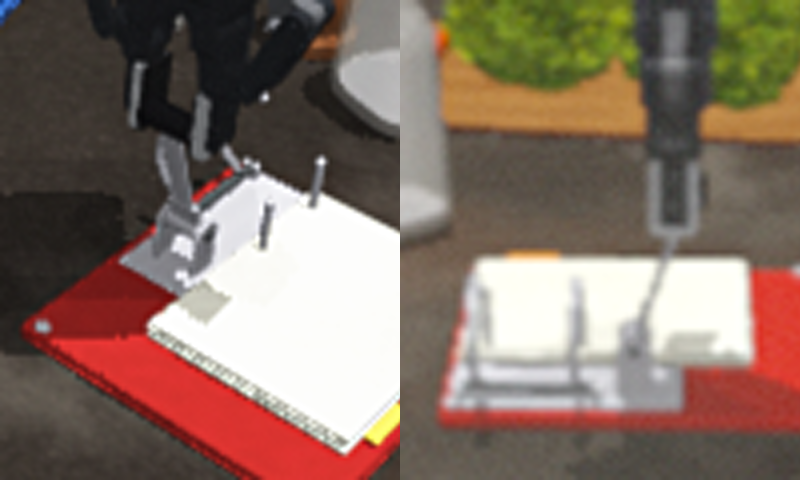

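The lever stands nearly upright in both views, held at its tip by the gripper, with the rings swung open. I push further until the stop shows up in the force reading.

```bash
python3 -m jog '[{"offset":[-3,0,-0.8],"roll":0},{"offset":[-3,0,-0.6],"roll":0},{"offset":[0,0,0],"roll":0},{"offset":[0,0,0],"roll":0}]'
```

```text
time: 6.2
tcp_pos: [0.5437, -0.3409, 0.2754]
tool_rot: [0.008, 1.0, -0.002, -0.0]
wrist_force: [-1.1, -5.4, -2.4]
gripper_width: 0.029
grip_force: 39.9
```

```bash
python3 -m jog '[{"offset":[-3,0,-0.5],"roll":0},{"offset":[-3,0,-0.3],"roll":0},{"offset":[0,0,0],"roll":0},{"offset":[0,0,0],"roll":0}]'
```

```text
time: 6.6
tcp_pos: [0.5464, -0.3414, 0.2754]
tool_rot: [0.008, 1.0, -0.0, -0.006]
wrist_force: [-23.7, -5.7, 7.2]
gripper_width: 0.029
grip_force: 40.1
```

The stop is reached: 24 N resists and the tool no longer advances. Now I back off and work out the arc down.

```bash
python3 - <<'E'
from h import *
q=1.3
for t in np.linspace(1.3,0,15)[1:]:
    print(round(t,3),'tx %.1f tz %.1f'%(-85*(np.cos(q)-np.cos(t)),-85*(np.sin(t)-np.sin(q))));q=t
E
python3 -m jog '[{"offset":[3,0,0.5],"roll":0},{"offset":[0,0,0],"roll":0},{"offset":[0,0,0],"roll":0}]'
```

```text
1.207 tx 7.5 tz 2.5
1.114 tx 7.2 tz 3.1
1.021 tx 6.9 tz 3.8
0.929 tx 6.5 tz 4.4
0.836 tx 6.1 tz 5.0
0.743 tx 5.6 tz 5.6
0.65 tx 5.1 tz 6.1
0.557 tx 4.5 tz 6.5
0.464 tx 3.9 tz 6.9
0.371 tx 3.2 tz 7.2
0.279 tx 2.5 tz 7.5
0.186 tx 1.8 tz 7.7
0.093 tx 1.1 tz 7.8
0.0 tx 0.4 tz 7.9
time: 6.9
tcp_pos: [0.545, -0.3412, 0.2754]
tool_rot: [0.008, 1.0, -0.001, -0.003]
wrist_force: [-12.5, -5.0, 2.9]
gripper_width: 0.0283
grip_force: 39.9
```

```bash
python3 -m jog '[{"offset":[7.5,0,2.5],"roll":0},{"offset":[7.2,0,3.1],"roll":0},{"offset":[6.9,0,3.8],"roll":0},{"offset":[6.5,0,4.4],"roll":0},{"offset":[6.1,0,5.0],"roll":0},{"offset":[5.6,0,5.6],"roll":0},{"offset":[5.1,0,6.1],"roll":0},{"offset":[0,0,0],"roll":0},{"offset":[0,0,0],"roll":0}]'
```

```text
time: 7.8
tcp_pos: [0.502, -0.3403, 0.2466]
tool_rot: [0.008, 1.0, -0.002, 0.0]
wrist_force: [-6.8, -3.5, 7.3]
gripper_width: 0.0287
grip_force: 42.7
```

```bash
python3 -m jog '[{"offset":[5.0,0,6.5],"roll":0},{"offset":[4.4,0,6.9],"roll":0},{"offset":[3.6,0,7.2],"roll":0},{"offset":[2.8,0,7.5],"roll":0},{"offset":[0,0,0],"roll":0},{"offset":[0,0,0],"roll":0}]'
```

```text
time: 8.4
tcp_pos: [0.4866, -0.3401, 0.2178]
tool_rot: [0.008, 1.0, -0.002, 0.001]
wrist_force: [-3.1, -5.8, 2.2]
gripper_width: 0.0291
grip_force: 40.0
```

```bash
python3 -m jog '[{"offset":[2.4,0,7.7],"roll":0},{"offset":[1.4,0,7.8],"roll":0},{"offset":[0.5,0,7.9],"roll":0},{"offset":[0,0,0],"roll":0},{"offset":[0,0,0],"roll":0}]'
```

```text
time: 8.9
tcp_pos: [0.4825, -0.34, 0.194]
tool_rot: [0.008, 1.0, -0.002, 0.001]
wrist_force: [-1.9, -6.3, 1.1]
gripper_width: 0.0289
grip_force: 39.3
```

```bash
python3 -m jog '[{"offset":[0,0,3],"roll":0},{"offset":[0,0,2],"roll":0},{"offset":[0,0,0],"roll":0},{"offset":[0,0,0],"roll":0}]'
```

```text
time: 9.3
tcp_pos: [0.4827, -0.3401, 0.1904]
tool_rot: [0.008, 1.0, -0.002, 0.001]
wrist_force: [-6.0, -3.3, 10.4]
gripper_width: 0.0288
grip_force: 39.9
```

```bash
python3 -m jog '[{"offset":[0,0,2],"roll":0},{"offset":[0,0,1],"roll":0},{"offset":[0,0,0],"roll":0},{"offset":[0,0,0],"roll":0}]'
```

```text
time: 9.7
tcp_pos: [0.4829, -0.3402, 0.1891]
tool_rot: [0.008, 1.0, -0.002, 0.001]
wrist_force: [-7.3, 1.3, 24.5]
gripper_width: 0.0287
grip_force: 40.2
```

The lever resists with 24 N at the flat height. I release, retreat upward and check.

```bash
python3 -m jog '[{"offset":[0,0,0],"roll":0},{"offset":[0,0,0],"roll":0},{"offset":[0,0,0],"roll":0},{"offset":[0,0,0],"roll":0},{"offset":[0,0,0],"roll":0},{"offset":[0,0,0],"roll":0}]' 52
python3 -m jog '[{"offset":[0,0,-5],"roll":0},{"offset":[0,0,-10],"roll":0},{"offset":[0,0,-15],"roll":0},{"offset":[0,0,-20],"roll":0},{"offset":[0,0,-20],"roll":0},{"offset":[0,0,-20],"roll":0},{"offset":[0,0,-20],"roll":0},{"offset":[0,0,-20],"roll":0},{"offset":[0,0,0],"roll":0},{"offset":[0,0,0],"roll":0}]'
python3 - <<'E'
from h import *
a=snap('scene','p0.png');b=snap('side','q0.png');snap('wrist','p2.png')
A=cv2.resize(a[185:295,265:365],None,fx=4,fy=4,interpolation=cv2.INTER_CUBIC)
B=cv2.resize(b[135:245,195:295],None,fx=4,fy=4,interpolation=cv2.INTER_CUBIC)
cv2.imwrite('pics/p.png',np.hstack([A,B])[...,::-1])
E
```

```text
time: 10.3
tcp_pos: [0.4822, -0.3384, 0.1847]
tool_rot: [0.008, 1.0, 0.0, -0.0]
wrist_force: [0.2, -0.3, 0.8]
gripper_width: 0.0521
grip_force: 0.0
time: 11.3
tcp_pos: [0.4823, -0.3386, 0.3161]
tool_rot: [0.008, 1.0, -0.001, 0.001]
wrist_force: [0.2, 0.1, -0.3]
gripper_width: 0.0517
grip_force: 0.0
```

View pics/p.png

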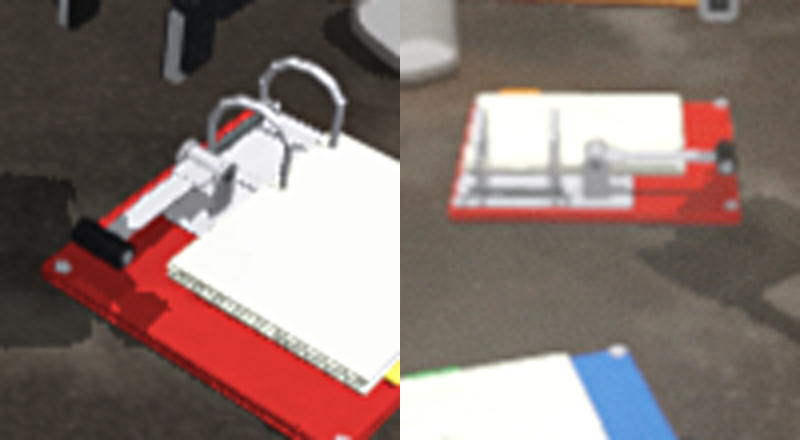

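View pics/p2.png

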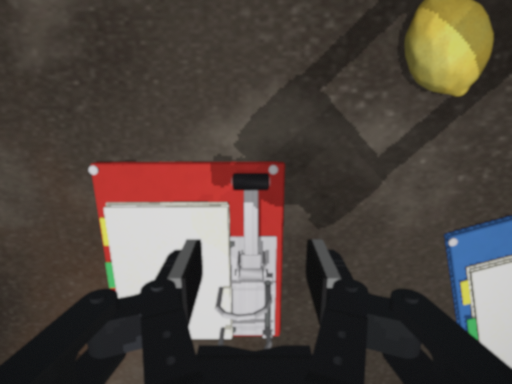

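The views show the lever lying flat with both rings closed. The grip is at scene (290.4,245.9), side (276.3,174) and wrist (251,181.5). I check its height by triangulation.

```bash
python3 - <<'E'
from h import *
print(tri(('scene',290.4,245.9),('side',276.3,174),('wrist',251,181.5)),tri(('scene',290.4,245.9),('wrist',251,181.5)))
E
```

```text
(array([ 0.47381419, -0.3393385 ,  0.03447316]), [np.float64(0.0009539856149198279), np.float64(0.0015122304292563666), np.float64(0.0008790174492079297)]) (array([ 0.47509727, -0.33919578,  0.03365625]), [np.float64(0.0003099815118787085), np.float64(0.00030998151187873235)])
```

```bash
python3 -c "
from bench import r
print(r.hand_in())"
```

```text
the job is handed in; nothing more can be done
None
```

I lifted the red file's lever up to its stop and pressed it down flat again; the rings show closed in the last pictures. I then released it with the gripper clear, didn't touch the blue file, and handed the job in at about 11.5 s; no verdict came back.

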